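Find the fullest salt tin by hefting

ROBOT

A 6-joint arm with a two-finger parallel gripper is mounted at the origin on the work surface. World frame = base frame: x ahead of the robot, y to its left, z up, the work surface at z = 0. Lengths are in m, angles in rad, forces in N, time in s.
With the tool pointing down it reaches from about 0.375 to 0.975 m from the base axis. Payload 3.8 kg.
Tool frame: the origin (TCP) lies at the very end of the fingers, on their centre line; the grasp point (between the pads) lies bot.grip_point_offset behind it (bot.grip_point_offset is the distance from the TCP to the grasp point, in m); z points along the fingers, y is the line along which they close (so a half turn about z gives the same grasp; the last joint's range is limited). The gripper opens to 85 mm and grips with 20 to 120 N. Pads are 22 mm wide; open, the fingers measure 114 mm over their backs; the gripper's body (76 mm by 85 mm) begins 54 mm behind the grasp point. The pads swing forward as they close: fully open they stand 13 mm farther back than shut.
Start: joints at [1.173, 0.264, 1.604, -0, 1.274, -0.037], TCP at [0.238, 0.632, 0.231] pointing down, gripper open.
Joint ranges: [-2.63, 2.63], [-0.94, 2.18], [0.31, 2.57], [-1.31, 4.45], [0, 2.66], [-2.55, 2.55]. Speed limits (rad/s): [2.57, 2.57, 3.14, 3.14, 3.14, 3.14].

INTERFACE

Orientations are given as a rotation vector (axis times angle).
In Python, from workcell import bot, vision gives the robot as it stands.
- The arm moves only by the tool play_rows, never from a script. Its argument "rows" is a list of rows, each an object of numbers: "dx", "dy", "dz": the shift along the tool's x, y, z as a fraction of full scale; "roll": the turn about the tool's z as a fraction of full scale; "fingers": the closure, from 0 (fully open) to 1 (shut). In form: [{"dx": .., "dy": .., "dz": .., "roll": .., "fingers": ..}, ...]. A call has 1 to 20 rows; each row shifts and turns the commanded pose from where the row before left it, along the tool's axes as they then stand; what a row does not reach is not made up. Full scale, the value 1, is 0.04 m for a shift and 4 degrees for a turn. A row lasts 1/12 s, in which the tool goes at most 41.7 mm and 7.16 degrees, less where a joint would pass 70% of its speed; a pose out of reach is approached as far as the arm can. A call with a number of a shift or a turn outside -1 to 1 is refused whole. A call with a gripper value outside its range is refused whole. The fingers move at their own pace and stop on an object; "grip_force" is the grip in N (left out, the last holds). Time passes only in rows, so rows that do not move let the fingers close. It gives the time, the measured TCP pose, the force and the opening at its end, in the units of the state.
- bot.read_state(): the state, without advancing time (a new reading comes with each control period).
- vision.read_camera(name): name is "scene" or "top" or "wrist"; returns a dict with "pixels" (420x560x3 uint8, red, green, blue), "depth" (420x560 float32, m along the optical axis (not along the pixel's ray), 0 where there is no reading), "fx", "fy", "cx", "cy" (pixels), "R" (3x3) and "t" (3): a world point X has camera coordinates R X + t. Camera axes: x right, y down, z forward; pixel columns grow to the right and rows downward; lengths in m; the calibration is good to about 2 mm. A picture is of the moment at which its call begins.
- bot.finish_job(): hands the job in, once; it reports no verdict.
The state is a dict: "time": time; "q": joint angles; "joint_vel": joint speeds; "joint_torque": joint torques, N m; "tool_pos": TCP position; "tcp_rot": TCP orientation; "wrist_force": force on the tool from outside, world axes, zero at the start; "torque": the same for the moment, N m; "width": opening from 0.0 (shut) to 1.0 (fully open).
Only numpy, scipy, OpenCV 4.12 (cv2) and the standard library are available. Lean on these libraries where they do the work, as an engineer would, in place of code of your own. Each camera call takes 0.05 s, during which the arm holds its last target. There are 200 camera calls.

TASK

Lift the wooden utensil caddy by its handle off the three closed salt tins it is standing on, and set it down upright on the chopping board with its spoon and spatula still in it. Then heft all three tins, one at a time, lifting each clear and standing it back upright in its wooden tray without dropping it, to feel which one is the fullest (the heaviest). Hold that fullest tin up, upright, with its bottom at least 12 cm above the table, and finish while still holding it; the other two tins stay standing in the tray, and the peeler, the mug and the pepper mill are left where they are.

Things in the scene. Friction and masses are not known exactly. Their poses are not given: they have to be found in the camera images.
- tin_1: one of three closed metal tins, alike, in a row in the tray 95 mm apart: upright cylinder, diameter 64 mm (66 mm at the lid, its top 23 mm), height 105 mm, flat top; origin at the centre of its underside, z up its axis. The lid stays on. Each weighs 0.15 to 0.6 kg; the fullest is at least 0.12 kg heavier than both others, which may weigh nearly the same. Any place in the row may hold the fullest
- tin_2: one of three closed metal tins, alike, in a row in the tray 95 mm apart: upright cylinder, diameter 64 mm (66 mm at the lid, its top 23 mm), height 105 mm, flat top; origin at the centre of its underside, z up its axis. The lid stays on. Each weighs 0.15 to 0.6 kg; the fullest is at least 0.12 kg heavier than both others, which may weigh nearly the same. Any place in the row may hold the fullest
- tin_3: one of three closed metal tins, alike, in a row in the tray 95 mm apart: upright cylinder, diameter 64 mm (66 mm at the lid, its top 23 mm), height 105 mm, flat top; origin at the centre of its underside, z up its axis. The lid stays on. Each weighs 0.15 to 0.6 kg; the fullest is at least 0.12 kg heavier than both others, which may weigh nearly the same. Any place in the row may hold the fullest
- tray: fixed low wooden tray with the three tins in a row along its y axis at about y = -95, 0 and 95 mm: 110 mm (x) by 300 mm (y) outside, rim 30 mm high, walls and floor 8 mm thick; origin at the centre of its underside on the table, so the tins stand 8 mm above the table. It stands to the left or to the right ahead of the robot, its row running within about 0.25 rad of the world's y axis
- caddy: loose wooden utensil caddy, standing on the lids of the three tins at the start: open tray 130 mm (x) by 250 mm (y), walls 40 mm high and 7 mm thick, two end boards (44 mm wide, at y = -121 and 121 mm) that rise to 112 mm and carry a handle bar between them along y; 0.4 to 0.6 kg with its utensils, balanced about the middle; origin at the centre of its underside, z up
- caddy_handle (a point): middle of the caddy's handle bar, 98 mm above the caddy's underside; the bar is 18 mm thick (along the caddy's x), 24 mm high and 236 mm long (along the caddy's y), with 79 mm of open space below it to the caddy's floor. Axes as the caddy's
- board: fixed chopping board, bare, 210 mm (x) by 300 mm (y), 16 mm thick; origin at the centre of its underside on the table, so its top is 16 mm above its origin. It lies on the other side of the robot's midline from the tray, with its long side along y
- spoon: loose wooden spoon, 175 mm long, 44 mm wide, lying along the caddy's y in the far half (caddy +x) of the caddy; origin under the middle of its length
- spatula: loose spatula, 180 mm long, 38 mm wide, lying along the caddy's y in the near half (caddy -x) of the caddy; origin under the middle of its length
- peeler: bystander: potato peeler, 145 mm long, lying flat along x between the tray and the board; origin under its middle
- mug: bystander: white mug, diameter 70 mm, 85 mm tall, on the midline near the robot; origin under its centre
- pepper_mill: bystander: pepper mill, diameter 52 mm, 150 mm tall, beyond the tray and the board near the midline; origin under its centre
Mind the look-alikes: they are no part of the job. Leave any purple or red look-alike of the tin_1 alone. Leave any purple look-alike of the spoon alone.

How it is judged:
By the outcome, as a careful person would: the job done as asked, in the order asked, and still so for the second after the job is handed in, while the arm keeps its last pose, push and grip.
It also fails if it takes over 72 s, if anything falls off the work surface, if the arm or the gripper's body presses on something with over 40 N, if the wrist force passes 120 N, or if a joint passes its speed limit or range.

## Working session

There is one attempt and no reset: what is moved stays moved. The work goes in short steps, Python scripts to look and compute and a tool call to move; the robot and the scene stay as the last step left them, time stands still between calls to the robot, and variables do not carry over. Pictures are saved under pics/ and viewed, on a budget of 10 in all, crops included, one or two more only if the job needs it, and the job is handed in when it is done.

Besides the shell and the picture viewer there is one more tool, called after "Request:" by a JSON object that holds its "method" and its "body", one argument or row to a line. play_rows: Moves the arm, as the interface text tells. Its arguments: {"type":"object","properties":{"rows":{"type":"array","items":{"type":"object","properties":{"dx":{"type":"number","minimum":-1,"maximum":1},"dy":{"type":"number","minimum":-1,"maximum":1},"dz":{"type":"number","minimum":-1,"maximum":1},"roll":{"type":"number","minimum":-1,"maximum":1},"fingers":{"type":"number"}}}},"grip_force":{"type":"number"}},"required":["rows"]}

```bash
mkdir -p pics; ls; cat > h.py <<'E'
import numpy as np, cv2
from workcell import bot, vision
def cam(n):
    c=vision.read_camera(n); c['R']=np.array(c['R']); c['t']=np.array(c['t']); return c
def save(c,f): cv2.imwrite('pics/'+f,c['pixels'][:,:,::-1])
def pts(c):
    h,w=c['depth'].shape; v,u=np.mgrid[:h,:w]; d=c['depth']
    P=np.stack([(u-c['cx'])/c['fx']*d,(v-c['cy'])/c['fy']*d,d],-1)
    return (P-c['t'])@c['R']
def plane(c,u,v,z):
    r=c['R'].T@np.array([(u-c['cx'])/c['fx'],(v-c['cy'])/c['fy'],1]); o=-c['R'].T@c['t']
    return o+r*(z-o[2])/r[2]
E
python3 - <<'E'
from h import *
print(bot.read_state(), bot.grip_point_offset)
a=cam('top');b=cam('scene');save(a,'top0.png');save(b,'scene0.png')
for c in(a,b): print(c['fx'],c['cx'],c['cy'],-c['R'].T@c['t'],c['R'])
np.savez('c0.npz',**{'a'+k:v for k,v in a.items()},**{'b'+k:v for k,v in b.items()})
E
```

```text
pics
{'time': 0.0, 'q': array([ 1.17310104e+00,  2.64787605e-01,  1.60537928e+00, -1.21742972e-05,
        1.27369228e+00, -3.68870899e-02]), 'joint_vel': array([ 0.00184426, -0.00073764, -0.00175849,  0.00152495, -0.00083855,
        0.00059655]), 'joint_torque': array([-1.13980459e-04, -5.15098858e+01, -3.67316973e+01, -5.00377409e-04,
        1.28679292e-02, -4.12652764e-05]), 'tool_pos': array([0.23800932, 0.63086377, 0.22993596]), 'tcp_rot': array([-0.56359544, -3.09013818,  0.00347993]), 'wrist_force': array([-0.09173495, -0.06991297,  1.16505339]), 'torque': array([-0.00960829, -0.05258945, -0.01614664]), 'width': 1.000200038246454} 0.0187
509.01610060996575 277.5169106373199 210.97971479593252 [ 0.2685241  -0.00417642  1.47254782] [[-0.01130997 -0.99979563  0.01675656]
 [-0.98538898  0.00829584 -0.17011686]
 [ 0.16994308 -0.01843574 -0.98528142]]
397.91667561264245 270.05970161025175 213.2444944609905 [ 0.85022486 -0.67367777  0.62260415] [[ 0.8785245   0.47765509  0.00635026]
 [ 0.26265776 -0.47190285 -0.84161666]
 [-0.39900577  0.74104879 -0.54003803]]
```

View pics/top0.png

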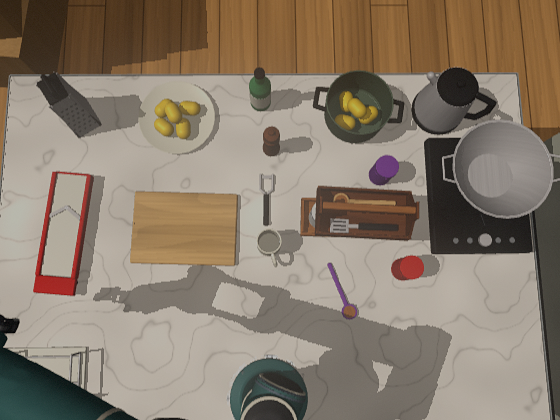

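View pics/scene0.png

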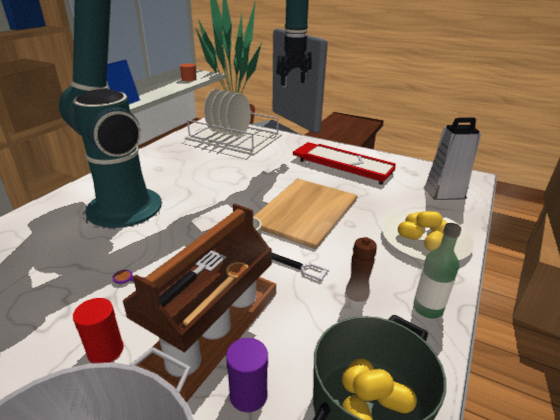

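The top view shows the caddy on the tins at about (367,213), with the tray end showing at (310,215). The bare board is at (185,228), the mug at (270,242), the peeler at (267,200) and the mill at (271,140). The look-alikes are the purple tin (385,170), the red tin (408,267) and the purple spoon (343,292). The tins I want are the grey ones under the caddy, at about (180,350), (215,315) and (245,290) in the scene view.

```bash
python3 - <<'E'
from h import *
d=np.load('c0.npz')
for k,n in(('a','top'),('b','scene')):
    c={q[1:]:d[q] for q in d.files if q[0]==k}; P=pts(c)
    print(n)
    def rep(name,m):
        q=P[m]; 
        if len(q)<20: print(name,len(q)); return
        r=cv2.minAreaRect(q[:,:2].astype(np.float32)); print(name,len(q),'rect',np.round(r[0],3),np.round(r[1],3),round(r[2],1),'z',np.round(np.percentile(q[:,2],[5,50,95]),3))
    x,y,z=P[...,0],P[...,1],P[...,2]
    ok=c['depth']>0
    reg=ok&(x>.3)&(x<.75)&(y<-.05)&(y>-.42)
    hsv=cv2.cvtColor(c['pixels'],cv2.COLOR_RGB2HSV); H,S,V=[hsv[...,i].astype(int) for i in range(3)]
    woody=((H<20)|(H>172))&(S>60)
    m=reg&(z>.195)&(z<.24)&woody; 
    n_,lab,st,_=cv2.connectedComponentsWithStats(m.astype(np.uint8)); m=lab==1+np.argmax(st[1:,4]); rep('handle',m)
    rep('caddy>.14',reg&(z>.135)&(z<.24)&woody)
    rep('rim',reg&(z>.02)&(z<.034)&woody&(V<200))
    mb=ok&(x>.3)&(x<.75)&(y>.03)&(y<.45)&(z>.010)&(z<.022)&(S>60)&(H>5)&(H<25)
    n_,lab,st,_=cv2.connectedComponentsWithStats(mb.astype(np.uint8)); rep('board',lab==1+np.argmax(st[1:,4]))
    tin=reg&(S<60)&(z>.035)&(z<.1); rep('tins',tin)
    rep('mill',ok&(x>.55)&(x<.9)&(abs(y)<.12)&(z>.05)&(z<.16))
    rep('mug',ok&(x>.3)&(x<.58)&(abs(y)<.1)&(z>.03)&(z<.1)&(S<60))
    for nm,hm in(('purple',(H>125)&(H<160)),('red',((H<5)|(H>175))&(S>180))): rep(nm,ok&hm&(S>100)&(x<.8)&(y<-.05)&(y>-.5)&(z>.07)&(z<.2))
E
```

```text
top
handle 912 rect [ 0.493 -0.256] [0.25  0.043] 86.0 z [0.207 0.223 0.227]
caddy>.14 1863 rect [ 0.492 -0.256] [0.25  0.129] 86.2 z [0.14  0.188 0.226]
rim 175 rect [ 0.42  -0.226] [0.366 0.109] 52.2 z [0.021 0.029 0.033]
board 6940 rect [0.474 0.239] [0.3   0.208] 87.9 z [0.012 0.016 0.021]
tins 290 rect [ 0.558 -0.231] [0.389 0.251] 5.8 z [0.039 0.068 0.098]
mill 825 rect [0.788 0.006] [0.197 0.062] 8.9 z [0.063 0.134 0.154]
mug 248 rect [ 0.417 -0.014] [0.096 0.069] 42.8 z [0.041 0.077 0.089]
purple 401 rect [ 0.629 -0.335] [0.06  0.062] 5.5 z [0.099 0.105 0.11 ]
red 59 rect [ 0.353 -0.393] [0.061 0.049] 32.6 z [0.101 0.104 0.109]
scene
handle 2401 rect [ 0.494 -0.257] [0.253 0.045] 86.1 z [0.202 0.221 0.226]
caddy>.14 5536 rect [ 0.495 -0.257] [0.254 0.131] 85.0 z [0.139 0.177 0.225]
rim 1435 rect [ 0.506 -0.294] [0.384 0.177] 60.3 z [0.021 0.03  0.033]
board 4045 rect [0.477 0.237] [0.303 0.21 ] 87.9 z [0.014 0.017 0.019]
tins 1776 rect [ 0.556 -0.261] [0.229 0.387] 90.0 z [0.038 0.062 0.095]
mill 2568 rect [ 0.793 -0.006] [0.202 0.047] 9.7 z [0.057 0.11  0.15 ]
mug 91 rect [0.449 0.009] [0.014 0.055] 38.6 z [0.06  0.077 0.087]
purple 1666 rect [ 0.681 -0.356] [0.064 0.173] 69.8 z [0.075 0.106 0.107]
red 1367 rect [ 0.351 -0.391] [0.062 0.066] 60.1 z [0.074 0.106 0.108]
```

Request:
{"method": "play_rows", "body": {
  "rows": [
    {"roll": 1,"dz": -0.1,"fingers": 0},
    {"roll": 1,"dz": -0.1,"fingers": 0},
    {"roll": 1,"dz": -0.1,"fingers": 0},
    {"roll": 1,"dz": -0.1,"fingers": 0},
    {"roll": 1,"dz": -0.1,"fingers": 0},
    {"roll": 1,"dz": -0.1,"fingers": 0},
    {"roll": 1,"dz": -0.1,"fingers": 0},
    {"roll": 1,"dz": -0.1,"fingers": 0},
    {"roll": 1,"dz": -0.1,"fingers": 0},
    {"roll": 1,"dz": -0.1,"fingers": 0},
    {"roll": 1,"dz": -0.1,"fingers": 0},
    {"roll": 1,"dz": -0.1,"fingers": 0},
    {"roll": 1,"dz": -0.1,"fingers": 0},
    {"roll": 1,"dz": -0.1,"fingers": 0},
    {"roll": 1,"dz": -0.1,"fingers": 0},
    {"roll": 1,"dz": -0.1,"fingers": 0},
    {"roll": 1,"dz": -0.1,"fingers": 0},
    {"roll": 1,"dz": -0.1,"fingers": 0},
    {"roll": 0.33,"dz": -0.1,"fingers": 0}
  ],
  "grip_force": 80
}}

```text
validation failed for argument at $.ro...
```

Request:
{"method": "play_rows", "body": {
  "rows": [
    {"dx": 0.0,"dy": 0.0,"dz": -0.1,"roll": 1.0,"fingers": 0.0}
  ],
  "grip_force": 80
}}

```text
time: 0.18
tool_pos: [0.2378, 0.6305, 0.2333]
tcp_rot: [-0.672, -3.068, 0.005]
wrist_force: [0.3, 0.2, -0.1]
width: 1.001
```

Request:
{"method": "play_rows", "body": {
  "rows": [
    {"dx": 0,"dy": 0,"dz": -0.1,"roll": 1,"fingers": 0},
    {"dx": 0,"dy": 0,"dz": -0.1,"roll": 1,"fingers": 0},
    {"dx": 0,"dy": 0,"dz": -0.1,"roll": 1,"fingers": 0},
    {"dx": 0,"dy": 0,"dz": -0.1,"roll": 1,"fingers": 0},
    {"dx": 0,"dy": 0,"dz": -0.1,"roll": 1,"fingers": 0},
    {"dx": 0,"dy": 0,"dz": -0.1,"roll": 1,"fingers": 0},
    {"dx": 0,"dy": 0,"dz": -0.1,"roll": 1,"fingers": 0},
    {"dx": 0,"dy": 0,"dz": -0.1,"roll": 1,"fingers": 0},
    {"dx": 0,"dy": 0,"dz": -0.1,"roll": 1,"fingers": 0},
    {"dx": 0,"dy": 0,"dz": -0.1,"roll": 1,"fingers": 0},
    {"dx": 0,"dy": 0,"dz": -0.1,"roll": 1,"fingers": 0},
    {"dx": 0,"dy": 0,"dz": -0.1,"roll": 1,"fingers": 0},
    {"dx": 0,"dy": 0,"dz": -0.1,"roll": 1,"fingers": 0},
    {"dx": 0,"dy": 0,"dz": -0.1,"roll": 1,"fingers": 0},
    {"dx": 0,"dy": 0,"dz": -0.1,"roll": 1,"fingers": 0},
    {"dx": 0,"dy": 0,"dz": -0.1,"roll": 1,"fingers": 0},
    {"dx": 0,"dy": 0,"dz": -0.1,"roll": 1,"fingers": 0},
    {"dx": 0,"dy": 0,"dz": -0.1,"roll": 0.33,"fingers": 0}
  ],
  "grip_force": 80
}}

```text
time: 1.68
tool_pos: [0.2382, 0.6312, 0.3067]
tcp_rot: [2.3, 2.139, -0.002]
wrist_force: [0.3, 0.5, 0.1]
width: 1.0
```

Request:
{"method": "play_rows", "body": {
  "rows": [
    {"dx": -0.4,"dy": 0.3,"dz": 0,"roll": 0,"fingers": 0},
    {"dx": -0.7,"dy": 0.5,"dz": 0,"roll": 0,"fingers": 0},
    {"dx": -0.8,"dy": 0.5,"dz": 0,"roll": 0,"fingers": 0},
    {"dx": -0.8,"dy": 0.5,"dz": 0,"roll": 0,"fingers": 0},
    {"dx": -0.8,"dy": 0.5,"dz": 0,"roll": 0,"fingers": 0},
    {"dx": -0.8,"dy": 0.5,"dz": 0,"roll": 0,"fingers": 0},
    {"dx": -0.8,"dy": 0.5,"dz": 0,"roll": 0,"fingers": 0},
    {"dx": -0.8,"dy": 0.5,"dz": 0,"roll": 0,"fingers": 0},
    {"dx": -0.8,"dy": 0.5,"dz": 0,"roll": 0,"fingers": 0},
    {"dx": -0.8,"dy": 0.5,"dz": 0,"roll": 0,"fingers": 0},
    {"dx": -0.8,"dy": 0.5,"dz": 0,"roll": 0,"fingers": 0},
    {"dx": -0.8,"dy": 0.5,"dz": 0,"roll": 0,"fingers": 0},
    {"dx": -0.8,"dy": 0.5,"dz": 0,"roll": 0,"fingers": 0},
    {"dx": -0.8,"dy": 0.5,"dz": 0,"roll": 0,"fingers": 0},
    {"dx": -0.8,"dy": 0.5,"dz": 0,"roll": 0,"fingers": 0},
    {"dx": -0.8,"dy": 0.5,"dz": 0,"roll": 0,"fingers": 0},
    {"dx": -0.8,"dy": 0,"dz": 0,"roll": 0,"fingers": 0},
    {"dx": -0.8,"dy": 0,"dz": 0,"roll": 0,"fingers": 0},
    {"dx": -0.7,"dy": 0,"dz": 0,"roll": 0,"fingers": 0},
    {"dx": -0.5,"dy": 0,"dz": 0,"roll": 0,"fingers": 0}
  ],
  "grip_force": 80
}}

```text
time: 3.35
tool_pos: [0.507, 0.0049, 0.307]
tcp_rot: [-2.298, -2.142, 0.002]
wrist_force: [0.4, 0.4, 0.1]
width: 1.005
```

Request:
{"method": "play_rows", "body": {
  "rows": [
    {"dx": -0.5,"dy": 0.12,"dz": 0,"roll": 0,"fingers": 0},
    {"dx": -0.8,"dy": 0,"dz": 0,"roll": 0,"fingers": 0},
    {"dx": -0.8,"dy": 0,"dz": 0,"roll": 0,"fingers": 0},
    {"dx": -0.8,"dy": 0,"dz": 0,"roll": 0,"fingers": 0},
    {"dx": -0.8,"dy": 0,"dz": 0,"roll": 0,"fingers": 0},
    {"dx": -0.8,"dy": 0,"dz": 0,"roll": 0,"fingers": 0},
    {"dx": -0.8,"dy": 0,"dz": 0,"roll": 0,"fingers": 0},
    {"dx": -0.7,"dy": 0,"dz": 0,"roll": 0,"fingers": 0},
    {"dx": -0.4,"dy": 0,"dz": 0,"roll": 0,"fingers": 0},
    {"dx": -0.14,"dy": 0,"dz": 0,"roll": 0,"fingers": 0},
    {"dx": 0,"dy": 0,"dz": 0.2,"roll": 0,"fingers": 0},
    {"dx": 0,"dy": 0,"dz": 0.5,"roll": 0,"fingers": 0},
    {"dx": 0,"dy": 0,"dz": 0.5,"roll": 0,"fingers": 0},
    {"dx": 0,"dy": 0,"dz": 0,"roll": 0,"fingers": 0}
  ],
  "grip_force": 80
}}

```text
time: 4.52
tool_pos: [0.4916, -0.2512, 0.254]
tcp_rot: [-2.29, -2.139, 0.003]
wrist_force: [-1.0, 0.1, -0.8]
width: 1.006
```

```bash
python3 - <<'E'
from h import *
c=cam('wrist'); save(c,'w1.png'); P=pts(c); z=P[...,2]
m=(c['depth']>0)&(z>.2)&(z<.24)
n,lab,st,ce=cv2.connectedComponentsWithStats(m.astype(np.uint8))
for i in range(1,n):
    if st[i,4]>300:
        q=P[lab==i]; print(st[i],cv2.minAreaRect(q[:,:2].astype(np.float32)),np.percentile(q[:,2],[5,50,95]))
s=bot.read_state(); print(s['time'],s['tool_pos'],s['q'],c['fx'],-c['R'].T@c['t'])
E
```

```text
[  237     0   103   394 14682] ((0.49268853664398193, -0.24333308637142181), (0.21544107794761658, 0.043847862631082535), 86.06729888916016) [0.21924192 0.22259378 0.22430272]
4.5667 [ 0.49243689 -0.25165003  0.25615108] [-5.17808500e-01  2.23905217e-02  1.83210338e+00  5.52531414e-04
  1.29341472e+00 -4.49852677e-01] 358.542372417435 [ 0.49774996 -0.17232464  0.39691127]
```

View pics/w1.png

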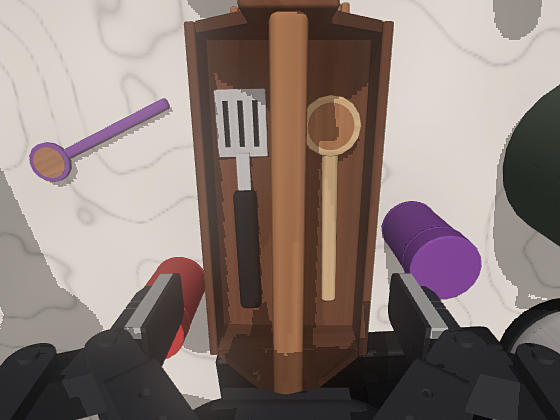

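The wrist view shows the handle bar running down the middle, columns 270–305, centred between the fingers. The spatula is at (245,200) and the spoon at (330,200). Next I'll descend and grip.

Request:
{"method": "play_rows", "body": {
  "rows": [
    {"dx": -0.12,"dy": 0.02,"dz": 0.3,"roll": 0,"fingers": 0},
    {"dx": 0,"dy": 0,"dz": 0.4,"roll": 0,"fingers": 0},
    {"dx": 0,"dy": 0,"dz": 0.4,"roll": 0,"fingers": 0},
    {"dx": 0,"dy": 0,"dz": 0.3,"roll": 0,"fingers": 0},
    {"dx": 0,"dy": 0,"dz": 0.2,"roll": 0,"fingers": 0},
    {"dx": 0,"dy": 0,"dz": 0,"roll": 0,"fingers": 0.3},
    {"dx": 0,"dy": 0,"dz": 0,"roll": 0,"fingers": 0.5},
    {"dx": 0,"dy": 0,"dz": 0,"roll": 0,"fingers": 0.7},
    {"dx": 0,"dy": 0,"dz": 0,"roll": 0,"fingers": 0.8},
    {"dx": 0,"dy": 0,"dz": 0,"roll": 0,"fingers": 1},
    {"dx": 0,"dy": 0,"dz": 0,"roll": 0,"fingers": 1},
    {"dx": 0,"dy": 0,"dz": 0,"roll": 0,"fingers": 1},
    {"dx": 0,"dy": 0,"dz": 0,"roll": 0,"fingers": 1},
    {"dx": 0,"dy": 0,"dz": 0,"roll": 0,"fingers": 1}
  ],
  "grip_force": 80
}}

```text
time: 5.73
tool_pos: [0.4947, -0.2591, 0.1962]
tcp_rot: [2.297, 2.142, 0.0]
wrist_force: [-2.3, 0.4, 6.4]
width: 0.2
```

Request:
{"method": "play_rows", "body": {
  "rows": [
    {"dx": 0,"dy": 0,"dz": -0.1,"roll": 0,"fingers": 1},
    {"dx": 0,"dy": 0,"dz": -0.15,"roll": 0,"fingers": 1},
    {"dx": 0,"dy": 0,"dz": -0.2,"roll": 0,"fingers": 1},
    {"dx": 0,"dy": 0,"dz": -0.3,"roll": 0,"fingers": 1},
    {"dx": 0,"dy": 0,"dz": -0.4,"roll": 0,"fingers": 1},
    {"dx": 0,"dy": 0,"dz": -0.4,"roll": 0,"fingers": 1},
    {"dx": 0,"dy": 0,"dz": -0.4,"roll": 0,"fingers": 1},
    {"dx": 0,"dy": 0,"dz": -0.3,"roll": 0,"fingers": 1},
    {"dx": 0,"dy": 0,"dz": -0.15,"roll": 0,"fingers": 1},
    {"dx": 0,"dy": 0,"dz": 0,"roll": 0,"fingers": 1},
    {"dx": 0,"dy": 0,"dz": 0,"roll": 0,"fingers": 1}
  ],
  "grip_force": 80
}}

```text
time: 6.65
tool_pos: [0.4945, -0.2588, 0.2913]
tcp_rot: [2.297, 2.143, 0.0]
wrist_force: [-1.1, 0.1, -5.1]
width: 0.196
```

```bash
python3 - <<'E'
from h import *
c=cam('scene'); save(c,'s1.png'); s=bot.read_state(); print(s['time'],s['tool_pos'],s['wrist_force'],s['torque'],s['width'])
E
```

```text
6.7 [ 0.49411509 -0.25859278  0.29041802] [ 0.58460501  0.74478832 -5.28183544] [ 0.04290677  0.01877453 -0.02056969] 0.19581252780516975
```

View pics/s1.png

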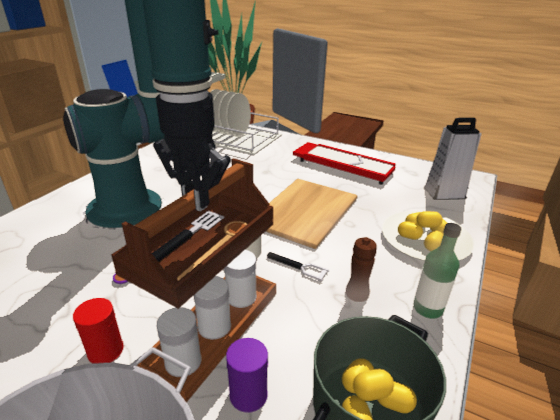

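Request:
{"method": "play_rows", "body": {
  "rows": [
    {"dx": 0.1,"dy": 0,"dz": 0,"roll": 0,"fingers": 1},
    {"dx": 0.25,"dy": 0,"dz": 0,"roll": 0,"fingers": 1},
    {"dx": 0.4,"dy": 0,"dz": 0,"roll": 0,"fingers": 1},
    {"dx": 0.5,"dy": -0.1,"dz": 0,"roll": 0,"fingers": 1},
    {"dx": 0.6,"dy": -0.1,"dz": 0,"roll": 0,"fingers": 1},
    {"dx": 0.6,"dy": -0.1,"dz": 0,"roll": 0,"fingers": 1},
    {"dx": 0.6,"dy": -0.1,"dz": 0,"roll": 0,"fingers": 1},
    {"dx": 0.6,"dy": -0.1,"dz": 0,"roll": 0,"fingers": 1},
    {"dx": 0.6,"dy": -0.1,"dz": 0,"roll": 0,"fingers": 1},
    {"dx": 0.6,"dy": -0.1,"dz": 0,"roll": 0,"fingers": 1},
    {"dx": 0.6,"dy": -0.1,"dz": 0,"roll": 0,"fingers": 1},
    {"dx": 0.6,"dy": -0.1,"dz": 0,"roll": 0,"fingers": 1},
    {"dx": 0.6,"dy": -0.1,"dz": 0,"roll": 0,"fingers": 1},
    {"dx": 0.6,"dy": -0.1,"dz": 0,"roll": 0,"fingers": 1},
    {"dx": 0.6,"dy": -0.1,"dz": 0,"roll": 0,"fingers": 1},
    {"dx": 0.6,"dy": -0.1,"dz": 0,"roll": 0,"fingers": 1},
    {"dx": 0.6,"dy": 0,"dz": 0,"roll": 0,"fingers": 1},
    {"dx": 0.6,"dy": 0,"dz": 0,"roll": 0,"fingers": 1},
    {"dx": 0.6,"dy": 0,"dz": 0,"roll": 0,"fingers": 1},
    {"dx": 0.6,"dy": 0,"dz": 0,"roll": 0,"fingers": 1}
  ],
  "grip_force": 80
}}

```text
time: 8.37
tool_pos: [0.4717, 0.1795, 0.2905]
tcp_rot: [-2.296, -2.143, 0.002]
wrist_force: [0.8, 0.1, -5.2]
width: 0.196
```

Request:
{"method": "play_rows", "body": {
  "rows": [
    {"dx": 0.5,"dy": 0,"dz": 0,"roll": -0.1,"fingers": 1},
    {"dx": 0.4,"dy": 0,"dz": 0,"roll": -0.2,"fingers": 1},
    {"dx": 0.3,"dy": 0,"dz": 0,"roll": -0.2,"fingers": 1},
    {"dx": 0.15,"dy": 0,"dz": 0.1,"roll": 0,"fingers": 1},
    {"dx": 0.09,"dy": 0,"dz": 0.3,"roll": 0,"fingers": 1},
    {"dx": 0,"dy": 0,"dz": 0.5,"roll": 0,"fingers": 1},
    {"dx": 0,"dy": 0,"dz": 0.6,"roll": 0,"fingers": 1},
    {"dx": 0,"dy": 0,"dz": 0.6,"roll": 0,"fingers": 1},
    {"dx": 0,"dy": 0,"dz": 0.5,"roll": 0,"fingers": 1},
    {"dx": 0,"dy": 0,"dz": 0.4,"roll": 0,"fingers": 1},
    {"dx": 0,"dy": 0,"dz": 0.3,"roll": 0,"fingers": 1},
    {"dx": 0,"dy": 0,"dz": 0.2,"roll": 0,"fingers": 1},
    {"dx": 0,"dy": 0,"dz": 0.1,"roll": 0,"fingers": 1},
    {"dx": 0,"dy": 0,"dz": 0,"roll": 0,"fingers": 1},
    {"dx": 0,"dy": 0,"dz": 0,"roll": 0,"fingers": 1}
  ],
  "grip_force": 80
}}

```text
time: 9.62
tool_pos: [0.4767, 0.2353, 0.1479]
tcp_rot: [2.26, 2.182, 0.002]
wrist_force: [0.4, -0.4, -4.7]
width: 0.194
```

```bash
python3 - <<'E'
from h import *
b=cam('scene');a=cam('top'); save(b,'s2.png'); s=bot.read_state(); print(s['time'],s['tool_pos'],s['wrist_force'],s['width'])
P=pts(a); z=P[...,2]; x=P[...,0];y=P[...,1]
m=(a['depth']>0)&(z>.1)&(z<.125)&(y<-.1)&(y>-.42)&(x>.3)&(x<.7)
m=((a['pixels'].max(2).astype(int)-a['pixels'].min(2))<50)&m
n,lab,st,ce=cv2.connectedComponentsWithStats(m.astype(np.uint8))
for i in range(1,n):
    if st[i,4]>60: q=P[lab==i]; print('top tin',ce[i],cv2.minEnclosingCircle(q[:,:2].astype(np.float32)),np.median(q[:,2]),st[i,4])
P=pts(b); z=P[...,2]; x=P[...,0];y=P[...,1]
m=(b['depth']>0)&(z>.106)&(z<.125)&(y<-.1)&(y>-.42)&(x>.3)&(x<.7)&((b['pixels'].max(2).astype(int)-b['pixels'].min(2))<50)
n,lab,st,ce=cv2.connectedComponentsWithStats(m.astype(np.uint8))
for i in range(1,n):
    if st[i,4]>60: q=P[lab==i]; print('scene tin',ce[i],cv2.minEnclosingCircle(q[:,:2].astype(np.float32)),np.median(q[:,2]),st[i,4])
m=(b['depth']>0)&(x>.35)&(x<.62)&(y>.08)&(y<.4)&(z<.2)&(z>.03); q=P[m]; print('caddy low z',np.percentile(q[:,2],[0.5,2,50]))
E
```

```text
9.7167 [0.47720249 0.23558844 0.14862672] [ 0.30748452 -0.55501587 -4.72188131] 0.19597110945416985
top tin [322.68340611 211.29694323] ((0.5014680027961731, -0.15306918323040009), 0.03302967548370361) 0.1130413827280074 458
top tin [357.64666667 212.00888889] ((0.49866384267807007, -0.24887126684188843), 0.03342917561531067) 0.11314998958084486 450
top tin [391.88768898 212.52915767] ((0.4967550039291382, -0.3417275547981262), 0.033120278269052505) 0.11298954695094357 463
scene tin [239.64725458 260.69883527] ((0.5029181838035583, -0.1538848578929901), 0.03379324823617935) 0.11397858543589073 601
scene tin [210.70641026 289.13846154] ((0.4991450607776642, -0.24910864233970642), 0.033724505454301834) 0.11409510567521787 780
scene tin [176.33140655 323.32080925] ((0.4967251420021057, -0.343006432056427), 0.03324032574892044) 0.11413293614148501 1038
caddy low z [0.06578008 0.06850464 0.09809917]
```

View pics/s2.png

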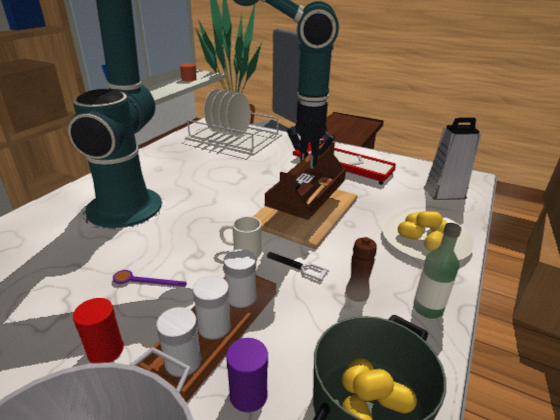

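Request:
{"method": "play_rows", "body": {
  "rows": [
    {"dx": 0,"dy": 0,"dz": 0.2,"roll": 0,"fingers": 1},
    {"dx": 0,"dy": 0,"dz": 0.3,"roll": 0,"fingers": 1},
    {"dx": 0,"dy": 0,"dz": 0.3,"roll": 0,"fingers": 1},
    {"dx": 0,"dy": 0,"dz": 0.2,"roll": 0,"fingers": 1},
    {"dx": 0,"dy": 0,"dz": 0.1,"roll": 0,"fingers": 1},
    {"dx": 0,"dy": 0,"dz": 0.05,"roll": 0,"fingers": 1},
    {"dx": 0,"dy": 0,"dz": 0.05,"roll": 0,"fingers": 1},
    {"dx": 0,"dy": 0,"dz": 0,"roll": 0,"fingers": 1},
    {"dx": 0,"dy": 0,"dz": 0,"roll": 0,"fingers": 1}
  ],
  "grip_force": 80
}}

```text
time: 10.47
tool_pos: [0.4767, 0.2354, 0.0996]
tcp_rot: [2.259, 2.182, 0.002]
wrist_force: [-0.1, -1.6, -5.5]
width: 0.196
```

Not touching yet, so I'll go on down in 1 mm steps.

Request:
{"method": "play_rows", "body": {
  "rows": [
    {"dx": 0,"dy": 0,"dz": 0.03,"roll": 0,"fingers": 1},
    {"dx": 0,"dy": 0,"dz": 0.03,"roll": 0,"fingers": 1},
    {"dx": 0,"dy": 0,"dz": 0,"roll": 0,"fingers": 1},
    {"dx": 0,"dy": 0,"dz": 0,"roll": 0,"fingers": 1}
  ],
  "grip_force": 80
}}

```text
time: 10.8
tool_pos: [0.4766, 0.2355, 0.0992]
tcp_rot: [2.259, 2.182, 0.001]
wrist_force: [-6.0, -2.6, 10.3]
width: 0.194
```

Request:
{"method": "play_rows", "body": {
  "rows": [
    {"dx": 0,"dy": 0,"dz": -0.02,"roll": 0,"fingers": 0.7},
    {"dx": 0,"dy": 0,"dz": 0,"roll": 0,"fingers": 0.5},
    {"dx": 0,"dy": 0,"dz": 0,"roll": 0,"fingers": 0.3},
    {"dx": 0,"dy": 0,"dz": 0,"roll": 0,"fingers": 0.1},
    {"dx": 0,"dy": 0,"dz": 0,"roll": 0,"fingers": 0},
    {"dx": 0,"dy": 0,"dz": 0,"roll": 0,"fingers": 0},
    {"dx": 0,"dy": 0,"dz": -0.2,"roll": 0,"fingers": 0},
    {"dx": 0,"dy": 0,"dz": -0.4,"roll": 0,"fingers": 0},
    {"dx": 0,"dy": 0,"dz": -0.6,"roll": 0,"fingers": 0},
    {"dx": 0,"dy": 0,"dz": -0.7,"roll": 0,"fingers": 0},
    {"dx": 0,"dy": 0,"dz": -0.7,"roll": 0,"fingers": 0},
    {"dx": 0,"dy": 0,"dz": -0.6,"roll": 0,"fingers": 0},
    {"dx": 0,"dy": 0,"dz": -0.3,"roll": 0,"fingers": 0},
    {"dx": 0,"dy": 0,"dz": 0,"roll": 0,"fingers": 0}
  ],
  "grip_force": 60
}}

```text
time: 11.97
tool_pos: [0.4783, 0.2362, 0.2419]
tcp_rot: [2.258, 2.181, 0.011]
wrist_force: [0.5, -0.1, 0.3]
width: 1.003
```

```bash
python3 - <<'E'
from h import *
a=cam('top'); save(a,'t2.png'); s=bot.read_state(); print(s['time'],s['tool_pos'],s['wrist_force'],s['width'],s['q'])
b=cam('scene'); 
for c in (a,b):
    P=pts(c); x,y,z=P[...,0],P[...,1],P[...,2]
    m=(c['depth']>0)&(x>.35)&(x<.62)&(y>.08)&(y<.4)&(z<.14)&(z>.045)&(c['pixels'][...,0]>c['pixels'][...,2]+15)
    q=P[m]; print(cv2.minAreaRect(q[:,:2].astype(np.float32)),np.percentile(q[:,2],[1,50,99]))
E
```

```text
12.0167 [0.47716258 0.23562996 0.2393767 ] [0.07923429 0.31891458 0.54029287] 0.999746696439505 [ 4.11912101e-01 -1.48973690e-02  1.90054432e+00 -5.06445101e-05
  1.25225803e+00  4.46706856e-01]
((0.47699999809265137, 0.23832441866397858), (0.25149521231651306, 0.1308434009552002), 88.17989349365234) [0.0464998  0.10099892 0.13188649]
((0.4777071475982666, 0.23621688783168793), (0.2552735507488251, 0.1325768083333969), 88.2231674194336) [0.04549364 0.07766111 0.12902301]
```

View pics/t2.png

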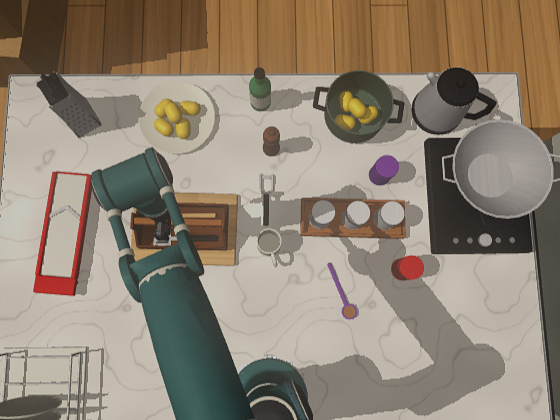

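The caddy stands upright on the board: centre (0.477, 0.237), top at 0.128–0.13. The three grey tins are in the tray at (322,213), (357,215) and (391,215). The purple and red ones stand outside the tray, so I leave those alone. Next I'll heft the left tin (A).

Request:
{"method": "play_rows", "body": {
  "rows": [
    {"dx": -0.4,"dy": 0.1,"dz": 0,"roll": 0,"fingers": 0},
    {"dx": -0.7,"dy": 0.1,"dz": 0,"roll": 0,"fingers": 0},
    {"dx": -0.9,"dy": 0.1,"dz": 0,"roll": 0,"fingers": 0},
    {"dx": -0.9,"dy": 0.1,"dz": 0,"roll": 0,"fingers": 0},
    {"dx": -0.9,"dy": 0.1,"dz": 0,"roll": 0,"fingers": 0},
    {"dx": -0.9,"dy": 0.1,"dz": 0,"roll": 0,"fingers": 0},
    {"dx": -0.9,"dy": 0.1,"dz": 0,"roll": 0,"fingers": 0},
    {"dx": -0.9,"dy": 0.1,"dz": 0,"roll": 0,"fingers": 0},
    {"dx": -0.9,"dy": 0.1,"dz": 0,"roll": 0,"fingers": 0},
    {"dx": -0.9,"dy": 0.07,"dz": 0,"roll": 0,"fingers": 0},
    {"dx": -0.7,"dy": 0,"dz": 0.2,"roll": 0,"fingers": 0},
    {"dx": -0.4,"dy": 0,"dz": 0.4,"roll": 0,"fingers": 0},
    {"dx": -0.2,"dy": 0,"dz": 0.5,"roll": 0,"fingers": 0},
    {"dx": -0.1,"dy": 0,"dz": 0.5,"roll": 0,"fingers": 0},
    {"dx": 0,"dy": 0,"dz": 0.4,"roll": 0,"fingers": 0},
    {"dx": 0,"dy": 0,"dz": 0,"roll": 0,"fingers": 0},
    {"dx": 0,"dy": 0,"dz": 0,"roll": 0,"fingers": 0}
  ],
  "grip_force": 60
}}

```text
time: 13.48
tool_pos: [0.499, -0.1532, 0.1545]
tcp_rot: [-2.256, -2.178, 0.005]
wrist_force: [0.4, -0.2, 0.4]
width: 0.998
```

```bash
cat > tin.py <<'E'
from h import *
c=cam('wrist'); save(c,'wt.png'); P=pts(c); z=P[...,2]; px=c['pixels'].astype(int)
m=(c['depth']>0)&(z>.105)&(z<.122)&(px.max(2)-px.min(2)<50)&(P[...,1]>-.5)&(P[...,0]>.4)
n,lab,st,ce=cv2.connectedComponentsWithStats(m.astype(np.uint8))
for i in range(1,n):
    if st[i,4]>300: q=P[lab==i]; print(st[i],np.round(np.array(cv2.fitEllipse(q[cv2.convexHull(q[:,:2].astype(np.float32),returnPoints=False)[:,0],:2].astype(np.float32))[0]),4) if len(q)>50 else '',cv2.minEnclosingCircle(q[:,:2].astype(np.float32)),np.median(q[:,2]))
s=bot.read_state(); print(s['time'],s['tool_pos'],s['tcp_rot'],s['wrist_force'],s['width'])
E
python3 tin.py
```

```text
[ 233  179  115  110 9905] [ 0.501  -0.1532] ((0.5012175440788269, -0.1533491462469101), 0.03282643482089043) 0.11279892739817927
[ 240  325  101   69 5470] [ 0.4982 -0.2427] ((0.4981858432292938, -0.24749954044818878), 0.03267031908035278) 0.11263295300503645
13.5333 [ 0.5004332  -0.15349317  0.1562858 ] [-2.25763229e+00 -2.18055871e+00  2.17069964e-03] [0.229779   0.36754626 1.22160694] 1.0000903044458749
```

View pics/wt.png

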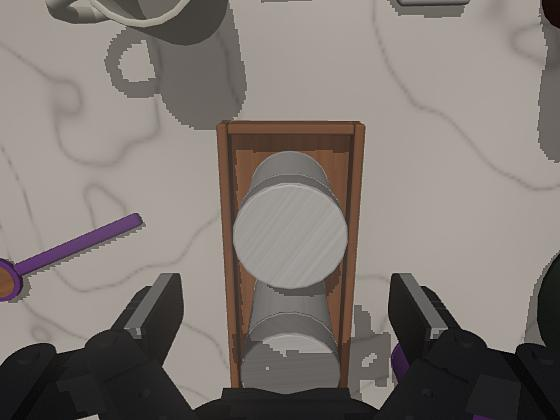

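The wrist view shows grey tin A at (290,235) in the tray, centred between the fingers. The purple spoon lies well off to the left.

Request:
{"method": "play_rows", "body": {
  "rows": [
    {"dx": 0,"dy": 0.02,"dz": 0.3,"roll": 0,"fingers": 0},
    {"dx": 0,"dy": 0,"dz": 0.5,"roll": 0,"fingers": 0},
    {"dx": 0,"dy": 0,"dz": 0.5,"roll": 0,"fingers": 0},
    {"dx": 0,"dy": 0,"dz": 0.4,"roll": 0,"fingers": 0},
    {"dx": 0,"dy": 0,"dz": 0.25,"roll": 0,"fingers": 0},
    {"dx": 0,"dy": 0,"dz": 0.15,"roll": 0,"fingers": 0},
    {"dx": 0,"dy": 0,"dz": 0,"roll": 0,"fingers": 0},
    {"dx": 0,"dy": 0,"dz": 0,"roll": 0,"fingers": 0.1},
    {"dx": 0,"dy": 0,"dz": 0,"roll": 0,"fingers": 0.2},
    {"dx": 0,"dy": 0,"dz": 0,"roll": 0,"fingers": 0.4},
    {"dx": 0,"dy": 0,"dz": 0,"roll": 0,"fingers": 1},
    {"dx": 0,"dy": 0,"dz": 0,"roll": 0,"fingers": 1},
    {"dx": 0,"dy": 0,"dz": 0,"roll": 0,"fingers": 1},
    {"dx": 0,"dy": 0,"dz": 0,"roll": 0,"fingers": 1}
  ],
  "grip_force": 60
}}

```text
time: 14.7
tool_pos: [0.5028, -0.1543, 0.0753]
tcp_rot: [2.259, 2.182, 0.001]
wrist_force: [-2.4, 0.6, 5.2]
width: 0.741
```

Request:
{"method": "play_rows", "body": {
  "rows": [
    {"dx": 0,"dy": 0,"dz": -0.1,"roll": 0,"fingers": 1},
    {"dx": 0,"dy": 0,"dz": -0.2,"roll": 0,"fingers": 1},
    {"dx": 0,"dy": 0,"dz": -0.3,"roll": 0,"fingers": 1},
    {"dx": 0,"dy": 0,"dz": -0.3,"roll": 0,"fingers": 1},
    {"dx": 0,"dy": 0,"dz": -0.2,"roll": 0,"fingers": 1},
    {"dx": 0,"dy": 0,"dz": -0.1,"roll": 0,"fingers": 1},
    {"dx": 0,"dy": 0,"dz": 0,"roll": 0,"fingers": 1},
    {"dx": 0,"dy": 0,"dz": 0,"roll": 0,"fingers": 1},
    {"dx": 0,"dy": 0,"dz": 0,"roll": 0,"fingers": 1},
    {"dx": 0,"dy": 0,"dz": 0,"roll": 0,"fingers": 1}
  ],
  "grip_force": 60
}}

```text
time: 15.53
tool_pos: [0.5016, -0.1537, 0.1209]
tcp_rot: [-2.259, -2.182, 0.001]
wrist_force: [-0.1, 0.2, -4.4]
width: 0.733
```

```bash
cat > heft.py <<'E'
from h import *
F=[];T=[]
for i in range(5):
    c=cam('scene'); s=bot.read_state(); F.append(s['wrist_force']); T.append(s['joint_torque'][1:3])
print(s['time'],s['tool_pos'],s['width'],'F',np.mean(F,0).round(3),np.std(F,0).round(2),'tau',np.mean(T,0).round(3))
P=pts(c); px=c['pixels'].astype(int); p=s['tool_pos']
m=(c['depth']>0)&(np.hypot(P[...,0]-p[0],P[...,1]-p[1])<.036)&(px.max(2)-px.min(2)<40)&(P[...,2]<.15)&(px.max(2)>90)
print('tin z range',np.percentile(P[m][:,2],[1,5,50,99]).round(3),m.sum())
E
python3 heft.py
```

```text
15.7833 [ 0.50202832 -0.1538531   0.12123946] 0.737361400035465 F [ 0.066 -0.199 -4.694] [0.43 0.49 0.48] tau [-39.985 -35.276]
tin z range [0.057 0.061 0.103 0.149] 1029
```

Request:
{"method": "play_rows", "body": {
  "rows": [
    {"dx": 0,"dy": 0,"dz": 0.15,"roll": 0,"fingers": 1},
    {"dx": 0,"dy": 0,"dz": 0.3,"roll": 0,"fingers": 1},
    {"dx": 0,"dy": 0,"dz": 0.3,"roll": 0,"fingers": 1},
    {"dx": 0,"dy": 0,"dz": 0.2,"roll": 0,"fingers": 1},
    {"dx": 0,"dy": 0,"dz": 0.1,"roll": 0,"fingers": 1},
    {"dx": 0,"dy": 0,"dz": 0.05,"roll": 0,"fingers": 1},
    {"dx": 0,"dy": 0,"dz": 0.05,"roll": 0,"fingers": 1},
    {"dx": 0,"dy": 0,"dz": 0.03,"roll": 0,"fingers": 1},
    {"dx": 0,"dy": 0,"dz": 0,"roll": 0,"fingers": 1},
    {"dx": 0,"dy": 0,"dz": 0,"roll": 0,"fingers": 1}
  ],
  "grip_force": 60
}}

```text
time: 16.62
tool_pos: [0.5019, -0.1539, 0.0755]
tcp_rot: [-2.259, -2.182, 0.001]
wrist_force: [-4.8, 1.5, 3.4]
width: 0.739
```

Request:
{"method": "play_rows", "body": {
  "rows": [
    {"dx": 0,"dy": 0,"dz": 0,"roll": 0,"fingers": 0.2},
    {"dx": 0,"dy": 0,"dz": 0,"roll": 0,"fingers": 0.1},
    {"dx": 0,"dy": 0,"dz": 0,"roll": 0,"fingers": 0},
    {"dx": 0,"dy": 0,"dz": 0,"roll": 0,"fingers": 0},
    {"dx": 0,"dy": 0,"dz": -0.2,"roll": 0,"fingers": 0},
    {"dx": 0,"dy": 0,"dz": -0.5,"roll": 0,"fingers": 0},
    {"dx": 0,"dy": 0,"dz": -0.6,"roll": 0,"fingers": 0},
    {"dx": 0,"dy": 0,"dz": -0.5,"roll": 0,"fingers": 0},
    {"dx": -0.3,"dy": 0,"dz": -0.3,"roll": 0,"fingers": 0},
    {"dx": -0.6,"dy": 0,"dz": 0,"roll": 0,"fingers": 0},
    {"dx": -0.6,"dy": 0,"dz": 0,"roll": 0,"fingers": 0},
    {"dx": -0.5,"dy": 0,"dz": 0,"roll": 0,"fingers": 0},
    {"dx": -0.27,"dy": 0,"dz": 0,"roll": 0,"fingers": 0},
    {"dx": -0.1,"dy": 0,"dz": 0,"roll": 0,"fingers": 0},
    {"dx": 0,"dy": 0,"dz": 0,"roll": 0,"fingers": 0},
    {"dx": 0,"dy": 0,"dz": 0,"roll": 0,"fingers": 0}
  ],
  "grip_force": 60
}}

```text
time: 17.95
tool_pos: [0.4987, -0.2483, 0.1582]
tcp_rot: [-2.26, -2.181, -0.0]
wrist_force: [0.2, 0.7, -0.5]
width: 1.002
```

```bash
python3 tin.py; python3 -c "
from h import *
F=[]
for i in range(5): cam('top'); F.append(bot.read_state()['wrist_force'])
print('empty',np.mean(F,0),np.std(F,0))"
```

```text
[  216     0   133   123 13612] [ 0.5    -0.1532] ((0.499946266412735, -0.15304432809352875), 0.03275014087557793) 0.1128809118877474
[ 229  178  113  108 9569] [ 0.498  -0.2484] ((0.49806827306747437, -0.24847687780857086), 0.0328679196536541) 0.11279261906503954
[ 237  319  100   75 5898] [ 0.4961 -0.3382] ((0.49586597084999084, -0.34141695499420166), 0.03278372436761856) 0.11266355281674408
18.0 [ 0.49874934 -0.24799081  0.15816578] [-2.25884268e+00 -2.18193289e+00 -1.92647808e-04] [ 0.23601018 -0.01106612  0.70351737] 0.9976202606829467
empty [0.41856425 0.0952813  0.04991256] [0.35770298 0.45807192 0.37261465]
```

Tin A is back upright, top at 0.1129. Next is tin B.

Request:
{"method": "play_rows", "body": {
  "rows": [
    {"dx": 0,"dy": -0.02,"dz": 0.3,"roll": 0,"fingers": 0},
    {"dx": 0,"dy": 0,"dz": 0.5,"roll": 0,"fingers": 0},
    {"dx": 0,"dy": 0,"dz": 0.5,"roll": 0,"fingers": 0},
    {"dx": 0,"dy": 0,"dz": 0.4,"roll": 0,"fingers": 0},
    {"dx": 0,"dy": 0,"dz": 0.25,"roll": 0,"fingers": 0},
    {"dx": 0,"dy": 0,"dz": 0.15,"roll": 0,"fingers": 0},
    {"dx": 0,"dy": 0,"dz": 0,"roll": 0,"fingers": 0},
    {"dx": 0,"dy": 0,"dz": 0,"roll": 0,"fingers": 0.1},
    {"dx": 0,"dy": 0,"dz": 0,"roll": 0,"fingers": 0.2},
    {"dx": 0,"dy": 0,"dz": 0,"roll": 0,"fingers": 0.4},
    {"dx": 0,"dy": 0,"dz": 0,"roll": 0,"fingers": 1},
    {"dx": 0,"dy": 0,"dz": 0,"roll": 0,"fingers": 1},
    {"dx": 0,"dy": 0,"dz": 0,"roll": 0,"fingers": 1},
    {"dx": 0,"dy": 0,"dz": 0,"roll": 0,"fingers": 1}
  ],
  "grip_force": 60
}}

```text
time: 19.42
tool_pos: [0.4993, -0.2494, 0.0761]
tcp_rot: [2.258, 2.181, 0.001]
wrist_force: [-0.8, 0.8, 6.2]
width: 0.734
```

Request:
{"method": "play_rows", "body": {
  "rows": [
    {"dx": 0,"dy": 0,"dz": -0.1,"roll": 0,"fingers": 1},
    {"dx": 0,"dy": 0,"dz": -0.2,"roll": 0,"fingers": 1},
    {"dx": 0,"dy": 0,"dz": -0.3,"roll": 0,"fingers": 1},
    {"dx": 0,"dy": 0,"dz": -0.3,"roll": 0,"fingers": 1},
    {"dx": 0,"dy": 0,"dz": -0.2,"roll": 0,"fingers": 1},
    {"dx": 0,"dy": 0,"dz": -0.1,"roll": 0,"fingers": 1},
    {"dx": 0,"dy": 0,"dz": 0,"roll": 0,"fingers": 1},
    {"dx": 0,"dy": 0,"dz": 0,"roll": 0,"fingers": 1},
    {"dx": 0,"dy": 0,"dz": 0,"roll": 0,"fingers": 1},
    {"dx": 0,"dy": 0,"dz": 0,"roll": 0,"fingers": 1}
  ],
  "grip_force": 60
}}

```text
time: 20.25
tool_pos: [0.4976, -0.2483, 0.1217]
tcp_rot: [-2.259, -2.181, 0.001]
wrist_force: [-0.1, 0.6, -2.2]
width: 0.731
```

```bash
python3 heft.py
```

```text
20.5 [ 0.49795856 -0.24855783  0.12208123] 0.7351246328742276 F [ 0.119  0.028 -2.501] [0.18 0.2  0.31] tau [-41.977 -34.108]
tin z range [0.057 0.06  0.101 0.149] 1197
```

Request:
{"method": "play_rows", "body": {
  "rows": [
    {"dx": 0,"dy": 0,"dz": 0.15,"roll": 0,"fingers": 1},
    {"dx": 0,"dy": 0,"dz": 0.3,"roll": 0,"fingers": 1},
    {"dx": 0,"dy": 0,"dz": 0.3,"roll": 0,"fingers": 1},
    {"dx": 0,"dy": 0,"dz": 0.2,"roll": 0,"fingers": 1},
    {"dx": 0,"dy": 0,"dz": 0.1,"roll": 0,"fingers": 1},
    {"dx": 0,"dy": 0,"dz": 0.05,"roll": 0,"fingers": 1},
    {"dx": 0,"dy": 0,"dz": 0.05,"roll": 0,"fingers": 1},
    {"dx": 0,"dy": 0,"dz": 0.03,"roll": 0,"fingers": 1},
    {"dx": 0,"dy": 0,"dz": 0,"roll": 0,"fingers": 1},
    {"dx": 0,"dy": 0,"dz": 0,"roll": 0,"fingers": 1}
  ],
  "grip_force": 60
}}

```text
time: 21.33
tool_pos: [0.4981, -0.2487, 0.0762]
tcp_rot: [-2.259, -2.183, 0.0]
wrist_force: [-3.2, 0.4, 4.3]
width: 0.734
```

Request:
{"method": "play_rows", "body": {
  "rows": [
    {"dx": 0,"dy": 0,"dz": 0,"roll": 0,"fingers": 0.2},
    {"dx": 0,"dy": 0,"dz": 0,"roll": 0,"fingers": 0.1},
    {"dx": 0,"dy": 0,"dz": 0,"roll": 0,"fingers": 0},
    {"dx": 0,"dy": 0,"dz": 0,"roll": 0,"fingers": 0},
    {"dx": 0,"dy": 0,"dz": -0.2,"roll": 0,"fingers": 0},
    {"dx": 0,"dy": 0,"dz": -0.5,"roll": 0,"fingers": 0},
    {"dx": 0,"dy": 0,"dz": -0.6,"roll": 0,"fingers": 0},
    {"dx": 0,"dy": 0,"dz": -0.5,"roll": 0,"fingers": 0},
    {"dx": -0.3,"dy": 0,"dz": -0.3,"roll": 0,"fingers": 0},
    {"dx": -0.6,"dy": 0,"dz": 0,"roll": 0,"fingers": 0},
    {"dx": -0.6,"dy": 0.02,"dz": 0,"roll": 0,"fingers": 0},
    {"dx": -0.5,"dy": 0,"dz": 0,"roll": 0,"fingers": 0},
    {"dx": -0.25,"dy": 0,"dz": 0,"roll": 0,"fingers": 0},
    {"dx": -0.09,"dy": 0,"dz": 0,"roll": 0,"fingers": 0},
    {"dx": 0,"dy": 0,"dz": 0,"roll": 0,"fingers": 0},
    {"dx": 0,"dy": 0,"dz": 0,"roll": 0,"fingers": 0}
  ],
  "grip_force": 60
}}

```text
time: 22.67
tool_pos: [0.4954, -0.3417, 0.1589]
tcp_rot: [-2.259, -2.181, -0.0]
wrist_force: [-0.2, 0.0, -0.3]
width: 1.001
```

```bash
python3 tin.py
```

```text
[  217     0   132   127 13760] [ 0.4969 -0.2485] ((0.4969036281108856, -0.24835297465324402), 0.03284691646695137) 0.11288656554844881
[ 230  178  114  108 9502] [ 0.4959 -0.3422] ((0.4959128797054291, -0.3422139585018158), 0.03277873620390892) 0.11279228769375182
22.7167 [ 0.49550139 -0.34139442  0.15890868] [-2.25866093e+00 -2.18198911e+00 -3.53159843e-04] [-0.06003788  0.19860498 -0.57540519] 0.9988682541814625
```

Tin B is standing, top at 0.1129. Next is tin C.

Request:
{"method": "play_rows", "body": {
  "rows": [
    {"dx": -0.02,"dy": 0,"dz": 0.3,"roll": 0,"fingers": 0},
    {"dx": 0,"dy": 0,"dz": 0.5,"roll": 0,"fingers": 0},
    {"dx": 0,"dy": 0,"dz": 0.5,"roll": 0,"fingers": 0},
    {"dx": 0,"dy": 0,"dz": 0.4,"roll": 0,"fingers": 0},
    {"dx": 0,"dy": 0,"dz": 0.25,"roll": 0,"fingers": 0},
    {"dx": 0,"dy": 0,"dz": 0.15,"roll": 0,"fingers": 0},
    {"dx": 0,"dy": 0,"dz": 0,"roll": 0,"fingers": 0},
    {"dx": 0,"dy": 0,"dz": 0,"roll": 0,"fingers": 0.1},
    {"dx": 0,"dy": 0,"dz": 0,"roll": 0,"fingers": 0.2},
    {"dx": 0,"dy": 0,"dz": 0,"roll": 0,"fingers": 0.4},
    {"dx": 0,"dy": 0,"dz": 0,"roll": 0,"fingers": 1},
    {"dx": 0,"dy": 0,"dz": 0,"roll": 0,"fingers": 1},
    {"dx": 0,"dy": 0,"dz": 0,"roll": 0,"fingers": 1},
    {"dx": 0,"dy": 0,"dz": 0,"roll": 0,"fingers": 1}
  ],
  "grip_force": 60
}}

```text
time: 23.88
tool_pos: [0.4967, -0.3439, 0.077]
tcp_rot: [2.258, 2.18, 0.001]
wrist_force: [-0.6, 0.3, 5.7]
width: 0.732
```

Request:
{"method": "play_rows", "body": {
  "rows": [
    {"dx": 0,"dy": 0,"dz": -0.1,"roll": 0,"fingers": 1},
    {"dx": 0,"dy": 0,"dz": -0.2,"roll": 0,"fingers": 1},
    {"dx": 0,"dy": 0,"dz": -0.3,"roll": 0,"fingers": 1},
    {"dx": 0,"dy": 0,"dz": -0.3,"roll": 0,"fingers": 1},
    {"dx": 0,"dy": 0,"dz": -0.2,"roll": 0,"fingers": 1},
    {"dx": 0,"dy": 0,"dz": -0.1,"roll": 0,"fingers": 1},
    {"dx": 0,"dy": 0,"dz": 0,"roll": 0,"fingers": 1},
    {"dx": 0,"dy": 0,"dz": 0,"roll": 0,"fingers": 1},
    {"dx": 0,"dy": 0,"dz": 0,"roll": 0,"fingers": 1},
    {"dx": 0,"dy": 0,"dz": 0,"roll": 0,"fingers": 1}
  ],
  "grip_force": 60
}}

```text
time: 24.72
tool_pos: [0.4952, -0.3426, 0.1224]
tcp_rot: [-2.259, -2.181, 0.0]
wrist_force: [0.1, -0.2, -2.5]
width: 0.735
```

```bash
python3 heft.py
```

```text
24.9667 [ 0.49550031 -0.34288143  0.12284607] 0.729758830328724 F [ 0.183  0.244 -2.746] [0.26 0.25 0.48] tau [-47.297 -34.72 ]
tin z range [0.01  0.06  0.1   0.149] 1356
```

Hefts: A about 4.7 N, B about 2.5 N, C about 2.75 N, so A is the fullest by about 0.2 kg. I'll put C back.

Request:
{"method": "play_rows", "body": {
  "rows": [
    {"dx": 0,"dy": 0,"dz": 0.15,"roll": 0,"fingers": 1},
    {"dx": 0,"dy": 0,"dz": 0.3,"roll": 0,"fingers": 1},
    {"dx": 0,"dy": 0,"dz": 0.3,"roll": 0,"fingers": 1},
    {"dx": 0,"dy": 0,"dz": 0.2,"roll": 0,"fingers": 1},
    {"dx": 0,"dy": 0,"dz": 0.1,"roll": 0,"fingers": 1},
    {"dx": 0,"dy": 0,"dz": 0.05,"roll": 0,"fingers": 1},
    {"dx": 0,"dy": 0,"dz": 0.05,"roll": 0,"fingers": 1},
    {"dx": 0,"dy": 0,"dz": 0.03,"roll": 0,"fingers": 1},
    {"dx": 0,"dy": 0,"dz": 0,"roll": 0,"fingers": 1},
    {"dx": 0,"dy": 0,"dz": 0,"roll": 0,"fingers": 1}
  ],
  "grip_force": 60
}}

```text
time: 25.8
tool_pos: [0.4956, -0.3431, 0.0771]
tcp_rot: [-2.26, -2.182, 0.0]
wrist_force: [-4.1, 2.1, 5.0]
width: 0.735
```

Request:
{"method": "play_rows", "body": {
  "rows": [
    {"dx": 0,"dy": 0,"dz": 0,"roll": 0,"fingers": 0.2},
    {"dx": 0,"dy": 0,"dz": 0,"roll": 0,"fingers": 0.1},
    {"dx": 0,"dy": 0,"dz": 0,"roll": 0,"fingers": 0},
    {"dx": 0,"dy": 0,"dz": 0,"roll": 0,"fingers": 0},
    {"dx": 0,"dy": 0,"dz": -0.2,"roll": 0,"fingers": 0},
    {"dx": 0,"dy": 0,"dz": -0.5,"roll": 0,"fingers": 0},
    {"dx": 0,"dy": 0,"dz": -0.6,"roll": 0,"fingers": 0},
    {"dx": 0,"dy": 0,"dz": -0.5,"roll": 0,"fingers": 0},
    {"dx": 0.3,"dy": 0,"dz": -0.3,"roll": 0,"fingers": 0},
    {"dx": 0.6,"dy": -0.02,"dz": 0,"roll": 0,"fingers": 0},
    {"dx": 0.8,"dy": -0.02,"dz": 0,"roll": 0,"fingers": 0},
    {"dx": 0.8,"dy": 0,"dz": 0,"roll": 0,"fingers": 0},
    {"dx": 0.8,"dy": 0,"dz": 0,"roll": 0,"fingers": 0},
    {"dx": 0.7,"dy": 0,"dz": 0,"roll": 0,"fingers": 0},
    {"dx": 0.45,"dy": 0,"dz": 0,"roll": 0,"fingers": 0},
    {"dx": 0.2,"dy": 0,"dz": 0,"roll": 0,"fingers": 0},
    {"dx": 0.1,"dy": 0,"dz": 0,"roll": 0,"fingers": 0},
    {"dx": 0,"dy": 0,"dz": 0,"roll": 0,"fingers": 0},
    {"dx": 0,"dy": 0,"dz": 0,"roll": 0,"fingers": 0}
  ],
  "grip_force": 60
}}

```text
time: 27.38
tool_pos: [0.5008, -0.1536, 0.1602]
tcp_rot: [2.259, 2.182, -0.0]
wrist_force: [-0.3, -0.7, 0.0]
width: 0.995
```

```bash
python3 tin.py
```

```text
[ 229  176  112  107 9431] [ 0.5001 -0.1529] ((0.5002274513244629, -0.1529534012079239), 0.03289483115077019) 0.11278534254519607
[ 237  318   98   76 5915] [ 0.4973 -0.2451] ((0.49687254428863525, -0.2472987025976181), 0.03284595534205437) 0.11265806711078773
27.4333 [ 0.50079623 -0.15390147  0.16015105] [ 2.26017214e+00  2.18143219e+00 -3.41753082e-04] [-0.84739002  0.00941469  0.15717332] 0.9980697023553858
```

Request:
{"method": "play_rows", "body": {
  "rows": [
    {"dx": 0.02,"dy": -0.02,"dz": 0.3,"roll": 0,"fingers": 0},
    {"dx": 0,"dy": 0,"dz": 0.5,"roll": 0,"fingers": 0},
    {"dx": 0,"dy": 0,"dz": 0.5,"roll": 0,"fingers": 0},
    {"dx": 0,"dy": 0,"dz": 0.4,"roll": 0,"fingers": 0},
    {"dx": 0,"dy": 0,"dz": 0.25,"roll": 0,"fingers": 0},
    {"dx": 0,"dy": 0,"dz": 0.15,"roll": 0,"fingers": 0},
    {"dx": 0,"dy": 0,"dz": 0,"roll": 0,"fingers": 0},
    {"dx": 0,"dy": 0,"dz": 0,"roll": 0,"fingers": 0.1},
    {"dx": 0,"dy": 0,"dz": 0,"roll": 0,"fingers": 0.2},
    {"dx": 0,"dy": 0,"dz": 0,"roll": 0,"fingers": 0.4},
    {"dx": 0,"dy": 0,"dz": 0,"roll": 0,"fingers": 1},
    {"dx": 0,"dy": 0,"dz": 0,"roll": 0,"fingers": 1},
    {"dx": 0,"dy": 0,"dz": 0,"roll": 0,"fingers": 1},
    {"dx": 0,"dy": 0,"dz": 0,"roll": 0,"fingers": 1}
  ],
  "grip_force": 70
}}

```text
time: 28.6
tool_pos: [0.501, -0.1528, 0.0777]
tcp_rot: [2.258, 2.181, 0.001]
wrist_force: [-1.1, -0.1, 6.8]
width: 0.736
```

Request:
{"method": "play_rows", "body": {
  "rows": [
    {"dx": 0,"dy": 0,"dz": -0.1,"roll": 0,"fingers": 1},
    {"dx": 0,"dy": 0,"dz": -0.2,"roll": 0,"fingers": 1},
    {"dx": 0,"dy": 0,"dz": -0.3,"roll": 0,"fingers": 1},
    {"dx": 0,"dy": 0,"dz": -0.4,"roll": 0,"fingers": 1},
    {"dx": 0,"dy": 0,"dz": -0.5,"roll": 0,"fingers": 1},
    {"dx": 0,"dy": 0,"dz": -0.5,"roll": 0,"fingers": 1},
    {"dx": 0,"dy": 0,"dz": -0.5,"roll": 0,"fingers": 1},
    {"dx": 0,"dy": 0,"dz": -0.5,"roll": 0,"fingers": 1},
    {"dx": 0,"dy": 0,"dz": -0.4,"roll": 0,"fingers": 1},
    {"dx": 0,"dy": 0,"dz": -0.3,"roll": 0,"fingers": 1},
    {"dx": 0,"dy": 0,"dz": -0.2,"roll": 0,"fingers": 1},
    {"dx": 0,"dy": 0,"dz": -0.1,"roll": 0,"fingers": 1},
    {"dx": 0,"dy": 0,"dz": 0,"roll": 0,"fingers": 1},
    {"dx": 0,"dy": 0,"dz": 0,"roll": 0,"fingers": 1},
    {"dx": 0,"dy": 0,"dz": 0,"roll": 0,"fingers": 1},
    {"dx": 0,"dy": 0,"dz": 0,"roll": 0,"fingers": 1}
  ],
  "grip_force": 70
}}

```text
time: 29.93
tool_pos: [0.4992, -0.152, 0.2347]
tcp_rot: [-2.258, -2.181, 0.002]
wrist_force: [-0.1, 0.3, -4.7]
width: 0.729
```

```bash
python3 heft.py; python3 -c "
from h import *
save(cam('scene'),'s9.png')"
```

```text
30.1833 [ 0.49975811 -0.15218259  0.23564769] 0.7351718636431556 F [-0.11  -0.015 -5.171] [0.62 0.51 0.33] tau [-37.399 -39.031]Traceback (most recent call last):
  File "heft.py", line 8, in <module>
    print('tin z range',np.percentile(P[m][:,2],[1,5,50,99]).round(3),m.sum())
                        ~~~~~~~~~~~~~^^^^^^^^^^^^^^^^^^^^^^^
    return _quantile_unchecked(
        a, q, axis, out, overwrite_input, method, keepdims, weights)
    return _ureduce(a,
                    func=_quantile_ureduce_func,
    ...<5 lines>...
                    overwrite_input=overwrite_input,
                    method=method)
    r = func(a, **kwargs)
    result = _quantile(arr,
                       quantiles=q,
    ...<2 lines>...
                       out=out,
                       weights=wgt)
    slices_having_nans = np.isnan(arr[-1, ...])
                                  ~~~^^^^^^^^^
IndexError: index -1 is out of bounds for axis 0 with size 0
```

View pics/s9.png

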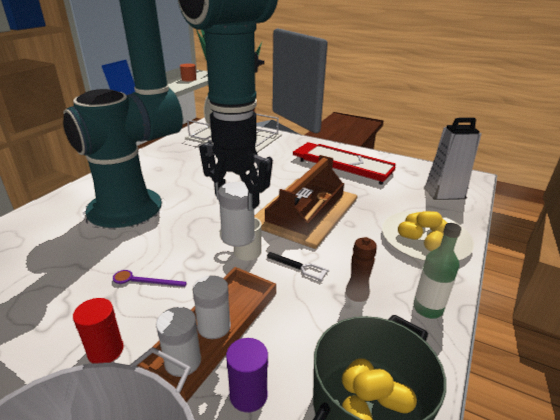

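The scene view shows tin A held upright at (237,215), clear of the tray. Tins B (211,308) and C (178,342) are standing in the tray, and the caddy with spoon and spatula is on the board at (305,200). No point of the tin lies below 0.15 m, so I'm handing in.

```bash
python3 -c "
from workcell import bot
print(bot.finish_job())"
```

```text
the job is handed in; nothing more can be done
None
```

The job is handed in at about 30 s: the arm is holding the fullest tin upright, and no verdict was reported. I lifted the caddy by its handle onto the board, then hefted all three tins one at a time and stood each back in the tray.

- **Fullest tin:** the left one in the tray (largest y) read about 4.7 N, against about 2.5 N for the middle tin and 2.75 N for the right one. It read 5.2 N on the final lift. The force readings vary by about 0.5 N, well under the roughly 2 N gap.
- **Held tin:** its bottom is at about 0.166 m, worked out from how far the arm rose. The camera found no tin surface below 0.15 m.
- **Everything else:**
  - **Caddy:** it stands upright, centred on the board, with the spoon and spatula in it.
  - **Other tins:** both stand in the tray.
  - **Bystanders:** the peeler, mug and mill, and the purple and red look-alikes, appear unmoved in the last picture.
- **Failed check:** the script that measures the tin's lowest point stopped with an error on the final lift. It looks only below 0.15 m, and the tin was entirely above that.

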